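Unload the ageing fixture through its push-to-release hood

TASK

Unload the low bench fixture: press the round latch key in front of its hood gently and slowly, by feel, keeping it pressed until the catch lets go, and let the hood spring fully open by itself without touching it. Then lift out the black carrier pack and set it down (do not drop it) upright on the free part of the flat black tray, lengthwise along the tray and wholly on it, leaving the jar on the tray where it is and the hood open.

Things in the scene. Friction and masses are not known exactly. Their poses are not given: they have to be found in the camera images.
- fixture: Fixed bench fixture: aluminium base 264x150 mm, 20 mm high; at its -x end a grey latch block 66x70 mm, top at 52 mm, carrying the round key; behind it a grey metal hood 157x90 mm, top at 85 mm. Origin under the middle of the base, at bench height; x from key to hinge, z up. Load neither it nor its key with more than 15 N.
- key_seat (a point): Top of the latch block on the key's axis, 52 mm above the bench; axes as the fixture's. The key is black, flat-topped, 32 mm across, moves straight down. It is screwed in or out on its stem, so its top stands 14 to 28 mm above this point: not reported, to be felt. Travel 9 mm, then a hard stop; kept 7 mm or more down, it frees the hood some 5 s after the press begins. The hood's front wall is 57 mm behind.
- hood (a joint): Hood angle, rad: 0 shut, 1.5 fully open, upright. Hinge along the fixture's y, 121 mm behind its origin, 26 mm up. Bolted until the key frees it, then a spring throws it up and back in about 0.5 s and holds it; keep out of its sweep (radius 0.17 m). Key: starts to move at 3 N, spring then 5.5 N rising to 8.7 N fully down, plus 1.2 N per 10 mm/s of damping.
- carrier: Pack of black plastic carriers, a block 52 (x) by 120 (y) by 50 (z) mm, about 0.2 kg, in the nest under the hood: floor 20 mm above the bench, own y along the fixture's x, middle 38 mm behind the fixture's origin. Ribs 6 mm high stand round it, nothing else once the hood is open. Origin: middle of its underside, z up. Grasp from above across 52 mm.
- tray: Flat black component tray, fixed, 136 (x) by 324 (y) by 10 (z) mm; origin in the middle of its underside, z up. Own y runs along its length, +y towards the robot. The jar stands near its far (-y) end; the rest is free.
- jar: Squat jar with a wide black screw cap, 61 mm across, 53 mm high, standing on the tray at the tray's y = -0.12. Origin: middle of its underside. To be left alone.

How it is judged:
On the way, in this order (a step that is already met when the one before it is completed fails the run):
1. the hood has sprung fully open (value of joint hood above 1.35 rad), for 0.3 s.
2. the carrier pack is lifted clear of the nest (z of carrier in the frame of fixture above 0.05 m), for 0.1 s.
At the end, for the whole second after the job is handed in: Hood open (over 1.35 rad); pack upright, at rest on the tray, along it within 0.2 rad, its middle within 40 mm of the tray's long centre line and between 50 mm to the far side and 105 mm to the near side of the tray's middle; jar within 20 mm of its start (value of joint hood above 1.35 rad and x of carrier in the frame of tray between -0.04 and 0.04 m and y of carrier in the frame of tray between -0.05 and 0.105 m and z of carrier in the frame of tray between 0.006 and 0.014 m and angle between the y axis of carrier and the y axis of tray, either way round below 0.2 rad and angle between carrier's own z axis and vertical below 0.1 rad and linear speed of carrier below 0.02 m/s and distance of jar from where it was at the start of the episode below 0.02 m); the robot touches nothing.
It fails at once if the fixture or its key is pressed with more than 15 N (contact force between any of the fingers, the arm and fixture above 15 N).
It fails at once if the robot touches the hood (over 1.5 N) (contact force between any of the fingers, the arm and hood above 1.5 N).
It fails at once if the carrier pack is dropped onto the tray (z of carrier in the frame of tray below 0.03 m and horizontal distance between carrier and tray below 0.15 m and linear speed of carrier above 0.4 m/s).
It fails at once if the jar is knocked away (distance of jar from where it was at the start of the episode above 0.03 m).
It also fails if it takes over 72 s, if anything falls off the work surface, if the arm or the gripper's body presses on something with over 40 N, if the wrist force passes 120 N, or if a joint passes its speed limit or range.

ROBOT

A 6-joint arm with a two-finger parallel gripper is mounted at the origin on a cart in front of the work surface, level with it; the furniture and walls round the work are solid. World frame = base frame: x ahead of the robot, y to its left, z up, the work surface at z = 0. Lengths are in m, angles in rad, forces in N, time in s.
With the tool pointing down it reaches from about 0.35 to 0.8 m from the base axis. Payload 7.3 kg.
Tool frame: the origin (TCP) lies midway between the tips of the shut fingers; the grasp point (between the pads) lies 19 mm behind it (manip.grasp_offset is the distance from the TCP to the grasp point, in m); z points along the fingers, y is the line along which they close (so a half turn about z gives the same grasp; the last joint's range is limited). The gripper opens to 85 mm and grips with 20 to 120 N. Pads are 22 mm wide; open, the fingers measure 114 mm over their backs; the gripper's body (76 mm by 85 mm) begins 54 mm behind the grasp point. The pads swing forward as they close: fully open they stand 13 mm farther back than shut.
Start: joints at [-0.146, 0.342, 1.524, -0, 1.275, -0.146], TCP at [0.525, 0, 0.231] pointing down, gripper open.
Joint ranges: [-2.53, 2.53], [-0.77, 2.02], [0.04, 2.7], [-1, 4.14], [0.28, 2.66], [-3.11, 3.11]. Speed limits (rad/s): [2.57, 2.57, 3.14, 3.14, 3.14, 3.14].

INTERFACE

Orientations are given as a unit quaternion [x, y, z, w].
In Python, from cell import manip, cams gives the robot as it stands.
- The arm moves only by the shell command python3 -m pendant 'ROWS' [FORCE]. ROWS is a JSON object of lists of equal length, an entry for each row: "linear": the shift along the tool's x, y, z in mm, a list of three; "turn": the turn about the tool's z in rad; "gripper": the finger opening in mm, from 0 to 85.4. In form: {"linear": [[dx, dy, dz], ...], "turn": [turn, ...], "gripper": [gripper, ...]}. A call has 1 to 8 rows; each row is the pose to reach, as a shift and turn from the pose commanded when the call began, along the tool's axes at that moment; what a row does not reach only later rows make up. A row lasts 1/10 s, in which the tool goes at most 50 mm and 8.59 degrees, less where a joint would pass 70% of its speed; a pose out of reach is approached as far as the arm can. A call with a gripper value outside its range is refused whole. The fingers move at their own pace and stop on an object; FORCE is the grip in N (left out, the last holds). Time passes only in rows, so rows that repeat a pose let the fingers close. It gives the time, the measured TCP pose, the force, the opening and the grip force at its end, in the units of the state.
- manip.observe(): the state, without advancing time (a new reading comes with each control period).
- cams.snapshot(name): name is "scene" or "side" or "wrist"; returns the picture (400x640x3 uint8, red, green, blue); there is no depth.
- cams.camera_model(name): a dict with "fov_y" (degrees; the focal length in pixels is half the picture's height over the tangent of half this angle, whatever the lens; pixels are square), "cx", "cy" (the principal point, pixels), "cam_to_world" (4x4, takes a point from camera to world coordinates). Camera axes: x right, y down, z forward; pixel columns grow to the right and rows downward; lengths in m; the calibration is good to about 2 mm. The wrist camera is an equidistant fisheye: a pixel r from the principal point sees the ray r / f radians off the axis. A picture is of the moment at which its call begins: read the wrist's pose just before it. camera_model takes no time and is no camera call; for the wrist camera it gives the pose at the moment of the call.
- manip.sign_off(): hands the job in; it is judged then, once.
The state is a dict: "clock": time; "joints": joint angles; "dq": joint speeds; "joint_torque": joint torques, N m; "ee_pos": TCP position; "tool_rot": TCP orientation; "contact_force": force on the tool from outside, world axes, zero at the start; "moment": the same for the moment, N m; "opening": finger opening in m; "grip_force": force on a finger pad.
Only numpy, scipy, OpenCV 4.12 (cv2) and the standard library are available. Lean on these libraries where they do the work, as an engineer would, in place of code of your own. Each camera call takes 0.05 s, during which the arm holds its last target. There are 200 camera calls.

## Working session

There is one attempt and no reset: what is moved stays moved. The work goes in short steps, Python scripts to look and compute and a shell command to move; the robot and the scene stay as the last step left them, time stands still between calls to the robot, and variables do not carry over. Pictures are saved under pics/ and viewed, at most 10 in all, crops included, and the job is handed in when it is done.

```bash
mkdir -p pics; ls; python3 - <<'E'
from cell import manip,cams
import cv2,numpy as np
s=manip.observe();print({k:np.round(v,3).tolist() for k,v in s.items()})
for n in("scene","wrist","side"):
    m=cams.camera_model(n);print(n,m["fov_y"],m["cx"],m["cy"],np.round(m["cam_to_world"],3).tolist())
    cv2.imwrite(f"pics/{n}0.png",cams.snapshot(n)[:,:,::-1])
E
```

```text
pics
{'clock': 0.0, 'joints': [-0.146, 0.343, 1.525, -0.0, 1.275, -0.146], 'dq': [0.001, -0.002, 0.001, -0.0, 0.002, -0.001], 'joint_torque': [0.001, -43.368, -24.601, -0.0, 0.008, -0.0], 'ee_pos': [0.525, 0.0, 0.231], 'tool_rot': [0.707, 0.707, -0.0, -0.001], 'contact_force': [-0.293, -0.758, 0.149], 'moment': [-0.014, -0.095, 0.029], 'grip_force': 0.0, 'opening': 0.085}
scene 43.734894237238535 321.9664504133633 202.80504334778388 [[0.766, -0.275, 0.582, -0.083], [-0.643, -0.364, 0.674, -0.798], [0.026, -0.89, -0.455, 0.567], [0.0, 0.0, 0.0, 1.0]]
wrist 65.70646984690485 318.41474607731914 201.69410241758408 [[1.0, 0.001, -0.001, 0.525], [0.001, -0.959, -0.285, 0.073], [-0.001, 0.285, -0.959, 0.374], [0.0, 0.0, 0.0, 1.0]]
side 50.845952284897855 321.31839032422806 201.72719331266617 [[0.812, -0.3, 0.5, 0.101], [-0.583, -0.4, 0.707, -0.745], [-0.012, -0.866, -0.5, 0.53], [0.0, 0.0, 0.0, 1.0]]
```

View pics/scene0.png

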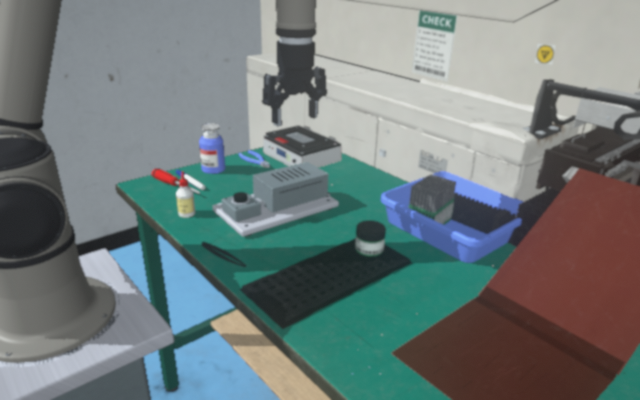

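View pics/wrist0.png

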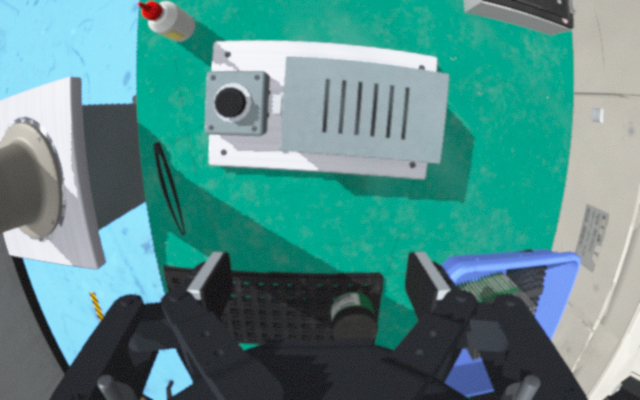

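The wrist view shows the key at about (231,102), the block around it, the hood at (285..448, 57..162), and the tray at (165..383, 268..345) with the jar at (352,315). I'll measure these with rays from both views.

```bash
cat > h.py <<'E'
import numpy as np,cv2
def ray(m,uv,fish):
    f=200/np.tan(np.radians(m["fov_y"])/2); uv=np.atleast_2d(uv).astype(float)
    d=(uv-[m["cx"],m["cy"]])/f
    if fish:
        r=np.linalg.norm(d,axis=1,keepdims=True)+1e-12
        d=np.hstack([d/r*np.sin(r),np.cos(r)])
    else: d=np.hstack([d,np.ones((len(d),1))])
    T=np.array(m["cam_to_world"]); d=d@T[:3,:3].T
    return T[:3,3],d/np.linalg.norm(d,axis=1,keepdims=True)
def onz(m,uv,z,fish):
    c,d=ray(m,uv,fish); return c+d*((z-c[2])/d[:,2:3])
def tri(a,b):
    (c1,d1),(c2,d2)=a,b
    A=sum(np.eye(3)-np.outer(d,d) for d in(d1,d2)); v=sum((np.eye(3)-np.outer(d,d))@c for c,d in((c1,d1),(c2,d2)))
    p=np.linalg.solve(A,v); return p,[np.linalg.norm(np.cross(p-c,d)) for c,d in((c1,d1),(c2,d2))]
E
python3 - <<'E'
from cell import cams
from h import *
m=cams.camera_model("wrist");I=cv2.imread("pics/wrist0.png");H=cv2.cvtColor(I,cv2.COLOR_BGR2HSV)
for p in[(231,102),(215,120),(300,100),(400,140),(275,60),(300,165),(200,275),(330,300),(350,320),(300,200),(250,230),(300,155)]:print(p,H[p[1],p[0]])
def big(mask,box):
    x0,y0,x1,y1=box;M=np.zeros_like(mask);M[y0:y1,x0:x1]=mask[y0:y1,x0:x1]
    c=max(cv2.findContours(M,0,1)[0],key=cv2.contourArea);return c[:,0]
def rep(n,c,z):
    w=onz(m,c,z,1)[:,:2].astype(np.float32)*1000
    r=cv2.minAreaRect(w);mo=c.mean(0);print(n,np.round(mo),np.round(r[0],1),np.round(r[1],1),round(r[2],1))
V=H[...,2];S=H[...,1]
key=big(((V<60)*255).astype(np.uint8),(205,75,260,130));rep("key",key,.073)
notgreen=((S<110)*255).astype(np.uint8)
rep("base",big(notgreen,(190,30,460,190)),.02)
hood=big(((S<110)&(V<200)*(V>100)).astype(np.uint8)*255,(280,50,455,170));rep("hood",hood,.085)
rep("block",big(((S<110)&(V<190)).astype(np.uint8)*255,(195,60,272,145)),.052)
rep("tray",big(((V<75)*255).astype(np.uint8),(150,260,390,350)),.01)
# corners of tray by hand
print(np.round(onz(m,[(165,268),(383,273)],.01,1)*1000))
E
python3 -c "
import cv2
a=cv2.imread('pics/wrist0.png');s=cv2.imread('pics/scene0.png')
A=cv2.resize(a[30:350,140:460],(600,600))[:, :]
cv2.imwrite('pics/c1.png',cv2.resize(a[30:200,190:470],None,fx=2.8,fy=2.8)) 
cv2.imwrite('pics/c2.png',cv2.resize(s[150:330,205:425],None,fx=3.3,fy=3.3))"
```

```text
(231, 102) [70 15 50]
(215, 120) [ 97  33 178]
(300, 100) [ 97  31 181]
(400, 140) [ 96  29 175]
(275, 60) [115   6 249]
(300, 165) [120   5 246]
(200, 275) [105  18 167]
(330, 300) [135  14  37]
(350, 320) [10 13 57]
(300, 200) [ 85 255 169]
(250, 230) [ 85 214 119]
(300, 155) [111   8 235]
key [230. 102.] [438.2  85.5] [26.1 28. ] 88.6
base [325. 109.] [533.8  79.3] [151.8 286.4] 86.1
hood [366. 110.] [569.3  75.7] [162.7 112.1] 0.9
block [239. 109.] [439.7  80.9] [78.7 74.7] 87.1
tray [261. 310.] [ 422.3 -206.8] [418.9 181.5] 4.4
[[ 300. -137.   10.]
 [ 613. -136.   10.]]
```

View pics/c1.png

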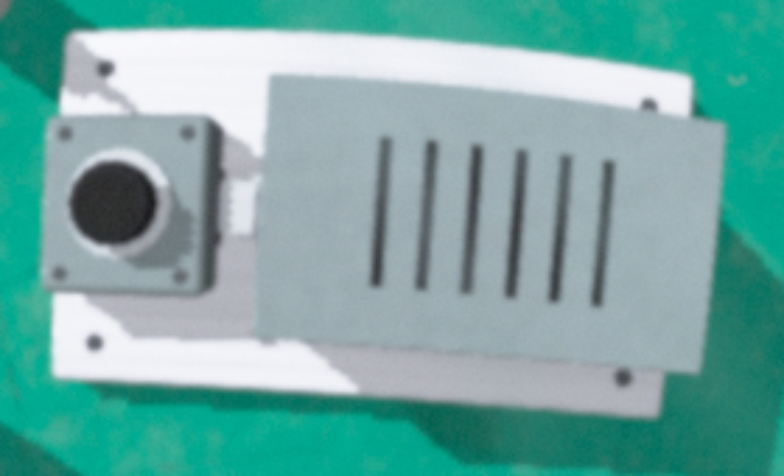

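View pics/c2.png

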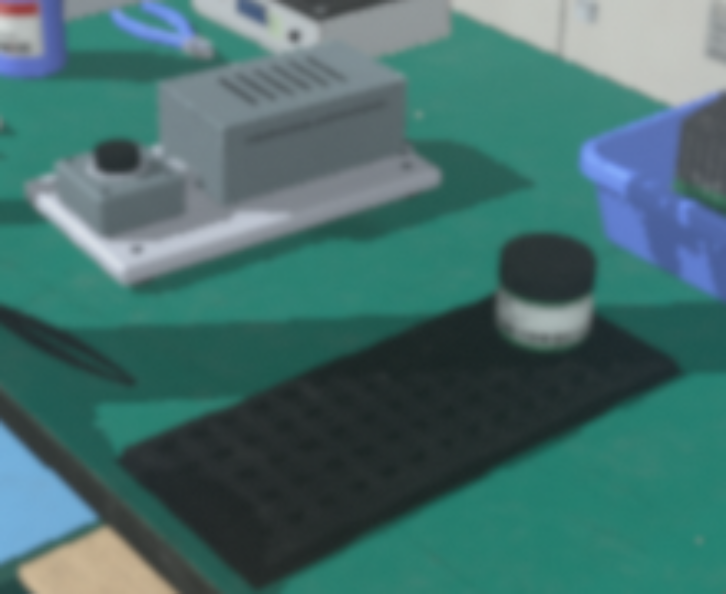

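The crops show the key top at wrist (230,102) and scene (240,195), the hood's four top corners, and three tray corners in the scene view.

```bash
python3 - <<'E'
from cell import cams
from h import *
w=cams.camera_model("wrist");s=cams.camera_model("scene")
c1=lambda p:np.array(p)/2.8+[190,30]; c2=lambda p:np.array(p)/3.3+[205,150]
def T(a,b):
    (c,d),(e,f)=ray(w,c1(a),1),ray(s,c2(b),0);return tri((c,d[0]),(e,f[0]))
print("key",T((113,203),(117,149)))
print("hood",np.round(onz(w,c1([(268,75),(724,124),(700,373),(258,338)]),.085,1)*1000,1))
print("block",np.round(onz(w,c1([(48,118),(212,116),(204,294),(44,290)]),.052,1)*1000,1))
print("base",np.round(onz(w,c1([(68,30),(692,75),(660,416),(54,378)]),.02,1)*1000,1))
print("tray",np.round(onz(s,c2([(122,457),(258,583),(680,370)]),.01,0)*1000,1))
print("jar",np.round(onz(s,c2([(547,252)]),.053,0)*1000,1))
E
```

```text
key (array([0.43583621, 0.08548026, 0.06521541]), [np.float64(0.0002094859337496037), np.float64(0.00020948593374971706)])
hood [[494.6 125.8  85. ]
 [650.7 116.   85. ]
 [645.4  27.1  85. ]
 [490.6  37.1  85. ]]
block [[406.4 120.8  52. ]
 [470.5 116.9  52. ]
 [466.6  50.   52. ]
 [403.   54.   52. ]]
base [[403.2 163.4  20. ]
 [664.1 145.6  20. ]
 [655.1  -2.7  20. ]
 [393.   13.9  20. ]]
tray [[ 291.5 -147.6   10. ]
 [ 289.7 -277.4   10. ]
 [ 603.6 -281.4   10. ]]
jar [[ 585.9 -180.6   53. ]]
```

```bash
python3 -m pendant '{"linear":[[20,-20,0],[40,-40,0],[60,-65,0],[85.5,-89,0],[85.5,-89,0],[85.5,-89,0],[85.5,-89,0],[85.5,-89,0]],"turn":[-0.14,-0.28,-0.42,-0.56,-0.7,-0.84,-0.98,-1.12],"gripper":[0,0,0,0,0,0,0,0]}'
python3 -m pendant '{"linear":[[0,0,0],[0,0,0],[0,0,30],[0,0,60],[0,0,90],[0,0,105],[0,0,105]],"turn":[-0.14,-0.28,-0.386,-0.386,-0.386,-0.386,-0.386],"gripper":[0,0,0,0,0,0,0]}'
python3 - <<'E'
from cell import manip,cams
from h import *
s=manip.observe();print({k:np.round(s[k],4).tolist() for k in("clock","ee_pos","tool_rot","contact_force","joints")})
I=np.hstack([cams.snapshot("wrist")[100:400,100:500],cams.snapshot("scene")[100:400,140:540]])
cv2.imwrite("pics/p3.png",I[:,:,::-1])
E
```

```text
clock: 0.95
ee_pos: [0.4358, 0.0856, 0.2312]
tool_rot: [0.221, 0.975, -0.0, -0.0]
contact_force: [-1.0, 0.1, -0.1]
opening: 0.0001
grip_force: 0.0
clock: 1.65
ee_pos: [0.4344, 0.0855, 0.1243]
tool_rot: [0.032, 0.999, -0.0, -0.002]
contact_force: [0.2, -0.1, 0.3]
opening: -0.0
grip_force: 0.0
{'clock': 1.65, 'ee_pos': [0.4344, 0.0855, 0.1243], 'tool_rot': [0.0324, 0.9995, -0.0001, -0.0025], 'contact_force': [0.1743, -0.1406, 0.3367], 'joints': [0.0208, 0.3251, 1.8884, -0.0, 0.933, -1.4851]}
```

View pics/p3.png

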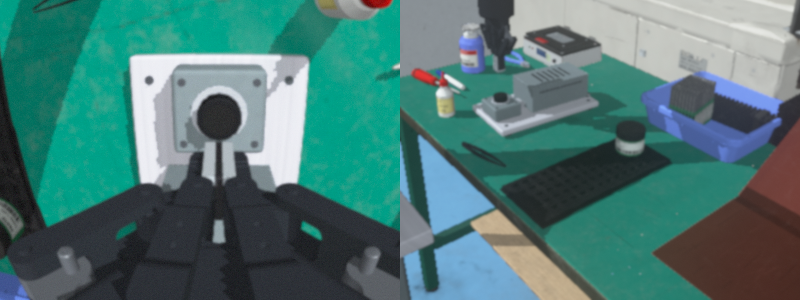

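The wrist crop shows the key at about (218,117), i.e. full-image (318,217), in line with the shut fingertips. I'll check its position from this view, and measure the force bias.

```bash
python3 - <<'E'
from cell import cams
from h import *
w=cams.camera_model("wrist")
for z in(.065,.072,.078):print(np.round(onz(w,[(318.3,217)],z,1)*1000,1))
E
python3 -m pendant '{"linear":[[0,0,10],[0,0,20],[0,0,30],[0,0,34],[0,0,37],[0,0,38],[0,0,38],[0,0,38]],"turn":[0,0,0,0,0,0,0,0],"gripper":[0,0,0,0,0,0,0,0]}'
```

```text
[[435.8  86.   65. ]]
[[433.4  86.2  72. ]]
[[431.3  86.3  78. ]]
clock: 2.55
ee_pos: [0.4362, 0.0855, 0.0885]
tool_rot: [0.032, 0.999, 0.0, 0.0]
contact_force: [0.2, 0.0, 0.4]
opening: 0.0003
grip_force: 0.0
```

```bash
python3 -m pendant '{"linear":[[0,0,2],[0,0,4],[0,0,6],[0,0,7],[0,0,8],[0,0,8]],"turn":[0,0,0,0,0,0],"gripper":[0,0,0,0,0,0]}'
python3 -m pendant '{"linear":[[0,0,0.5],[0,0,1],[0,0,1.5],[0,0,2],[0,0,2.5],[0,0,2.5]],"turn":[0,0,0,0,0,0],"gripper":[0,0,0,0,0,0]}'
```

```text
clock: 3.15
ee_pos: [0.436, 0.0855, 0.0802]
tool_rot: [0.032, 0.999, -0.0, -0.0]
contact_force: [0.4, -0.2, 0.9]
opening: 0.0002
grip_force: 0.0
clock: 3.75
ee_pos: [0.436, 0.0855, 0.0777]
tool_rot: [0.032, 0.999, -0.0, -0.0]
contact_force: [0.7, 0.1, 0.0]
opening: -0.0003
grip_force: 0.0
```

```bash
python3 -m pendant '{"linear":[[0,0,0.5],[0,0,1],[0,0,1.5],[0,0,2],[0,0,2.5],[0,0,2.5]],"turn":[0,0,0,0,0,0],"gripper":[0,0,0,0,0,0]}'
python3 -m pendant '{"linear":[[0,0,0.5],[0,0,1],[0,0,1.5],[0,0,2],[0,0,2.5],[0,0,2.5]],"turn":[0,0,0,0,0,0],"gripper":[0,0,0,0,0,0]}'
```

```text
clock: 4.35
ee_pos: [0.436, 0.0855, 0.0752]
tool_rot: [0.032, 0.999, -0.0, -0.0]
contact_force: [-0.3, -0.0, -0.1]
opening: -0.0001
grip_force: 0.0
clock: 4.95
ee_pos: [0.436, 0.0855, 0.0727]
tool_rot: [0.032, 0.999, -0.0, -0.0]
contact_force: [-0.4, -0.2, 0.7]
opening: 0.0004
grip_force: 0.0
```

```bash
python3 -m pendant '{"linear":[[0,0,0.5],[0,0,1],[0,0,1.5],[0,0,2],[0,0,2.5],[0,0,2.5]],"turn":[0,0,0,0,0,0],"gripper":[0,0,0,0,0,0]}'
python3 -m pendant '{"linear":[[0,0,0.5],[0,0,1],[0,0,1.5],[0,0,2],[0,0,2]],"turn":[0,0,0,0,0],"gripper":[0,0,0,0,0]}'
```

```text
clock: 5.55
ee_pos: [0.436, 0.0855, 0.0702]
tool_rot: [0.032, 0.999, -0.0, -0.0]
contact_force: [0.2, 0.1, 0.6]
opening: 0.0001
grip_force: 0.0
clock: 6.05
ee_pos: [0.436, 0.0855, 0.0682]
tool_rot: [0.032, 0.999, -0.0, -0.0]
contact_force: [-1.3, 0.1, 0.2]
opening: -0.0
grip_force: 0.0
```

```bash
python3 -m pendant '{"linear":[[0,0,0.5],[0,0,1],[0,0,1.5],[0,0,2],[0,0,2]],"turn":[0,0,0,0,0],"gripper":[0,0,0,0,0]}'
```

```text
clock: 6.55
ee_pos: [0.4361, 0.0855, 0.0666]
tool_rot: [0.032, 0.999, -0.0, 0.0]
contact_force: [-0.9, -0.3, 5.3]
opening: -0.0001
grip_force: 2.6
```

Contact: the key top is at about 67–68 mm. I'll keep pressing slowly.

```bash
python3 -m pendant '{"linear":[[0,0,0.5],[0,0,1],[0,0,1.5],[0,0,2],[0,0,2]],"turn":[0,0,0,0,0],"gripper":[0,0,0,0,0]}'
python3 -m pendant '{"linear":[[0,0,0.5],[0,0,1],[0,0,1.5],[0,0,2],[0,0,2]],"turn":[0,0,0,0,0],"gripper":[0,0,0,0,0]}'
```

```text
clock: 7.05
ee_pos: [0.4361, 0.0855, 0.0647]
tool_rot: [0.032, 0.999, 0.0, 0.0]
contact_force: [-1.1, 0.4, 5.5]
opening: 0.0002
grip_force: 2.9
clock: 7.55
ee_pos: [0.4361, 0.0855, 0.0627]
tool_rot: [0.032, 0.999, 0.0, 0.0]
contact_force: [-2.0, -0.6, 7.7]
opening: -0.0
grip_force: 3.2
```

```bash
python3 -m pendant '{"linear":[[0,0,0.5],[0,0,1],[0,0,1.5],[0,0,1.5]],"turn":[0,0,0,0],"gripper":[0,0,0,0]}'
python3 -m pendant '{"linear":[[0,0,0.4],[0,0,0.8],[0,0,0.8]],"turn":[0,0,0],"gripper":[0,0,0]}'
```

```text
clock: 7.95
ee_pos: [0.4361, 0.0855, 0.0613]
tool_rot: [0.032, 0.999, -0.0, 0.0]
contact_force: [-1.9, -0.5, 5.8]
opening: -0.0002
grip_force: 3.5
clock: 8.25
ee_pos: [0.4361, 0.0855, 0.0605]
tool_rot: [0.032, 0.999, -0.0, 0.0]
contact_force: [-2.3, -1.2, 7.4]
opening: -0.0002
grip_force: 3.6
```

```bash
python3 -m pendant '{"linear":[[0,0,0.4],[0,0,0.8],[0,0,0.8]],"turn":[0,0,0],"gripper":[0,0,0]}'
python3 -m pendant '{"linear":[[0,0,0.3],[0,0,0.4],[0,0,0.4]],"turn":[0,0,0],"gripper":[0,0,0]}'
```

```text
clock: 8.55
ee_pos: [0.4361, 0.0855, 0.0597]
tool_rot: [0.032, 0.999, -0.0, 0.0]
contact_force: [-2.0, -0.5, 8.2]
opening: 0.0
grip_force: 3.8
clock: 8.85
ee_pos: [0.4361, 0.0855, 0.0593]
tool_rot: [0.032, 0.999, -0.0, 0.0]
contact_force: [-1.9, -0.5, 7.6]
opening: -0.0002
grip_force: 3.8
```

```bash
python3 -m pendant '{"linear":[[0,0,0.3],[0,0,0.4],[0,0,0.4]],"turn":[0,0,0],"gripper":[0,0,0]}'
python3 -m pendant '{"linear":[[0,0,0],[0,0,0],[0,0,0],[0,0,0],[0,0,0],[0,0,0],[0,0,0],[0,0,0]],"turn":[0,0,0,0,0,0,0,0],"gripper":[0,0,0,0,0,0,0,0]}'
python3 -m pendant '{"linear":[[0,0,0],[0,0,0],[0,0,0],[0,0,0],[0,0,0],[0,0,0],[0,0,0],[0,0,0]],"turn":[0,0,0,0,0,0,0,0],"gripper":[0,0,0,0,0,0,0,0]}'
python3 -m pendant '{"linear":[[0,0,0],[0,0,0],[0,0,0],[0,0,0],[0,0,0],[0,0,0],[0,0,0],[0,0,0]],"turn":[0,0,0,0,0,0,0,0],"gripper":[0,0,0,0,0,0,0,0]}'
python3 -m pendant '{"linear":[[0,0,0],[0,0,0],[0,0,0],[0,0,0],[0,0,0],[0,0,0],[0,0,0],[0,0,0]],"turn":[0,0,0,0,0,0,0,0],"gripper":[0,0,0,0,0,0,0,0]}'
python3 - <<'E'
from cell import manip,cams
from h import *
a=cv2.imread("pics/scene0.png");b=cams.snapshot("scene")[:,:,::-1]
cv2.imwrite("pics/s4.png",b);print("changed px at hood",(cv2.absdiff(a,b).max(2)[150:230,250:345]>30).sum())
E
```

```text
clock: 9.15
ee_pos: [0.4361, 0.0855, 0.059]
tool_rot: [0.032, 0.999, 0.0, 0.0]
contact_force: [-3.0, -0.4, 8.3]
opening: 0.0
grip_force: 3.9
clock: 9.95
ee_pos: [0.4361, 0.0855, 0.0589]
tool_rot: [0.032, 0.999, -0.0, 0.0]
contact_force: [-2.0, -0.3, 8.4]
opening: -0.0001
grip_force: 3.9
clock: 10.75
ee_pos: [0.4361, 0.0855, 0.059]
tool_rot: [0.032, 0.999, -0.0, 0.0]
contact_force: [-1.8, -0.5, 7.1]
opening: -0.0001
grip_force: 3.9
clock: 11.55
ee_pos: [0.4361, 0.0855, 0.059]
tool_rot: [0.032, 0.999, 0.0, 0.0]
contact_force: [-2.1, 0.5, 8.3]
opening: -0.0001
grip_force: 3.9
clock: 12.35
ee_pos: [0.4361, 0.0855, 0.059]
tool_rot: [0.032, 0.999, -0.0, 0.0]
contact_force: [-2.1, -0.1, 7.0]
opening: 0.0001
grip_force: 3.9
changed px at hood 3876
```

View pics/s4.png

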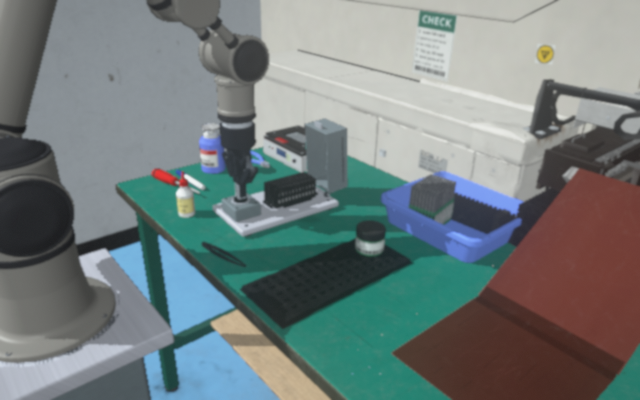

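Hood stands open at (326,155), the pack is visible at (290,190). I'll withdraw upward, open the gripper, and look from nearer.

```bash
python3 -m pendant '{"linear":[[0,0,-5],[0,0,-10],[0,0,-30],[0,0,-60],[0,0,-100],[0,0,-130],[0,0,-141],[0,0,-141]],"turn":[0,0,0,0,0,0,0,0],"gripper":[0,0,0,0,0,85,85,85]}'
python3 -m pendant '{"linear":[[-30,0,0],[-60,0,0],[-60,0,0],[-60,0,0],[-60,0,0]],"turn":[0,0,0,0,0],"gripper":[85,85,85,85,85]}'
python3 - <<'E'
from cell import manip,cams
from h import *
import json
m=cams.camera_model("wrist");json.dump({k:np.array(v).tolist() for k,v in m.items()},open("w5.json","w"))
cv2.imwrite("pics/w5.png",cams.snapshot("wrist")[:,:,::-1])
E
```

```text
clock: 13.2
ee_pos: [0.4367, 0.0856, 0.2007]
tool_rot: [0.032, 0.999, 0.0, 0.002]
contact_force: [-0.7, -0.1, -1.1]
opening: 0.0431
grip_force: 0.0
clock: 13.7
ee_pos: [0.4944, 0.0817, 0.1982]
tool_rot: [0.032, 0.999, -0.0, -0.002]
contact_force: [0.1, 0.8, 0.8]
opening: 0.0854
grip_force: 0.0
```

View pics/w5.png

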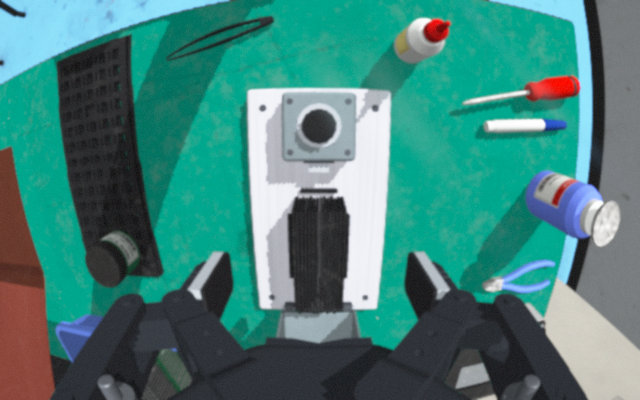

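The pack shows at (289–350, 198–310), and the tray is fully visible on the left with corners (57,62), (131,38), (161,275) and the jar at (113,258).

```bash
python3 - <<'E'
import json
from h import *
m=json.load(open("w5.json"))
P=lambda n,uv,z:print(n,np.round(onz(m,uv,z,1)*1000,1).tolist())
P("front mid top",[(297,198),(343,198)],.07)
P("sides top",[(289,225),(350,225),(289,270),(350,270),(297,308),(343,310)],.07)
P("key",[(319,126)],.067)
P("tray z10",[(57,62),(131,38),(161,275)],.01)
P("tray z0",[(57,62),(131,38),(161,275)],.0)
P("jar cap",[(111,261)],.053)
I=cv2.imread("pics/w5.png");g=cv2.cvtColor(I,cv2.COLOR_BGR2HSV)[...,2]
for r in(215,240,265,290):
    x=np.where(g[r,270:370]<110)[0]+270;P(f"row{r} {x.min()},{x.max()}",[(x.min(),r),(x.max(),r)],.07)
E
```

```text
front mid top [[497.5, 62.4, 70.0], [500.2, 104.3, 70.0]]
sides top [[523.3, 52.7, 70.0], [527.0, 109.8, 70.0], [571.3, 47.9, 70.0], [575.2, 108.6, 70.0], [618.6, 51.4, 70.0], [624.5, 100.2, 70.0]]
key [[434.1, 86.6, 67.0]]
tray z10 [[295.8, -267.4, 10.0], [301.3, -130.7, 10.0], [609.6, -139.0, 10.0]]
tray z0 [[292.0, -278.1, 0.0], [297.7, -137.3, 0.0], [615.3, -145.8, 0.0]]
jar cap [[567.9, -182.5, 53.0]]
row215 288,348 [[513.3, 52.7, 70.0], [516.9, 108.3, 70.0]]
row240 288,347 [[538.5, 50.2, 70.0], [542.1, 106.5, 70.0]]
row265 290,346 [[565.7, 49.4, 70.0], [569.2, 104.7, 70.0]]
row290 295,342 [[595.4, 51.5, 70.0], [598.5, 99.9, 70.0]]
```

```bash
python3 -m pendant '{"linear":[[-35,0,0],[-70,0,0],[-70,0,20],[-70,0,60],[-70,0,100],[-70,0,120],[-70,0,125],[-70,0,125]],"turn":[0,0,0,0,0,0,0,0],"gripper":[85,85,85,85,85,85,85,85]}'
python3 -m pendant '{"linear":[[0,0,15],[0,0,28],[0,0,37],[0,0,37],[0,0,37],[0,0,37]],"turn":[0,0,0,0,0,0],"gripper":[85,85,85,85,85,85]}'
python3 - <<'E'
from cell import manip,cams
from h import *
cv2.imwrite("pics/w6.png",np.hstack([cams.snapshot("wrist")[:,120:520],cams.snapshot("scene")[:,100:500]])[:,:,::-1])
E
```

```text
clock: 14.55
ee_pos: [0.5653, 0.0772, 0.0743]
tool_rot: [0.032, 0.999, -0.0, -0.0]
contact_force: [0.7, 0.3, 0.6]
opening: 0.085
grip_force: 0.0
clock: 15.15
ee_pos: [0.5662, 0.0771, 0.0381]
tool_rot: [0.032, 0.999, 0.0, 0.001]
contact_force: [0.4, 0.6, 0.4]
opening: 0.085
grip_force: 0.0
```

View pics/w6.png

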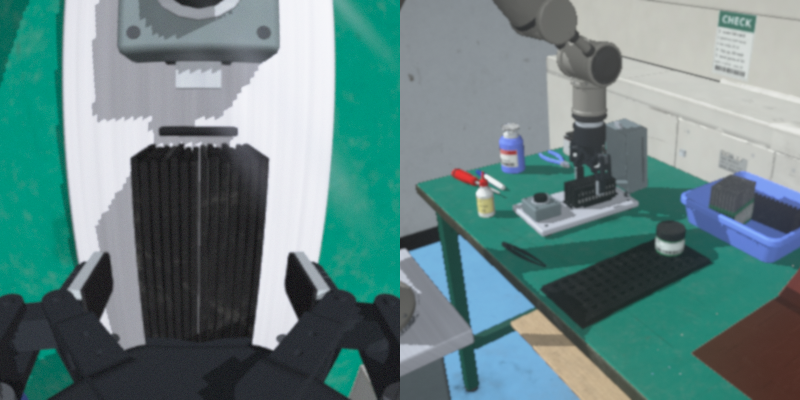

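The pack sits centred between the open pads (wrist crop x 132–268, pads at 95 and 305). I'll close gently and then lift.

```bash
python3 -m pendant '{"linear":[[0,0,0],[0,0,0],[0,0,0],[0,0,0],[0,0,0],[0,0,0],[0,0,0],[0,0,0]],"turn":[0,0,0,0,0,0,0,0],"gripper":[75,65,58,54,50,46,44,44]}' 30
python3 -m pendant '{"linear":[[0,0,-2],[0,0,-6],[0,0,-14],[0,0,-26],[0,0,-40],[0,0,-50],[0,0,-50],[0,0,-50]],"turn":[0,0,0,0,0,0,0,0],"gripper":[44,44,44,44,44,44,44,44]}'
```

```text
clock: 16.05
ee_pos: [0.5659, 0.0771, 0.0376]
tool_rot: [0.032, 0.999, 0.0, 0.0]
contact_force: [0.3, 0.9, 1.6]
opening: 0.0516
grip_force: 32.7
clock: 16.85
ee_pos: [0.5657, 0.0771, 0.0877]
tool_rot: [0.032, 0.999, -0.0, 0.0]
contact_force: [-1.4, 0.5, -1.8]
opening: 0.0512
grip_force: 32.4
```

```bash
python3 -m pendant '{"linear":[[0,0,-20],[8,-20,-35],[20,-50,-35],[36,-88,-35],[52,-128,-35],[68,-168,-35],[84,-208,-35],[98,-240,-35]],"turn":[0,0,0,0,-0.01,-0.02,-0.035,-0.035],"gripper":[44,44,44,44,44,44,44,44]}'
python3 -m pendant '{"linear":[[10,-24,0],[16,-40,0],[19,-48,0],[19,-48,0],[19,-48,0],[19,-48,0]],"turn":[0,0,0,0,0,0],"gripper":[44,44,44,44,44,44]}'
python3 - <<'E'
from cell import manip,cams
from h import *
import json
m=cams.camera_model("wrist");json.dump({k:np.array(v).tolist() for k,v in m.items()},open("w7.json","w"))
cv2.imwrite("pics/w7.png",np.hstack([cams.snapshot("wrist")[:,120:520],cams.snapshot("scene")[:,100:500]])[:,:,::-1])
E
```

```text
clock: 17.65
ee_pos: [0.451, -0.1577, 0.1219]
tool_rot: [0.015, 1.0, 0.0, -0.001]
contact_force: [-0.2, -0.1, -2.5]
opening: 0.0516
grip_force: 32.3
clock: 18.25
ee_pos: [0.4322, -0.2026, 0.1223]
tool_rot: [0.014, 1.0, 0.0, -0.0]
contact_force: [-0.2, 0.2, -1.4]
opening: 0.0514
grip_force: 32.3
```

View pics/w7.png

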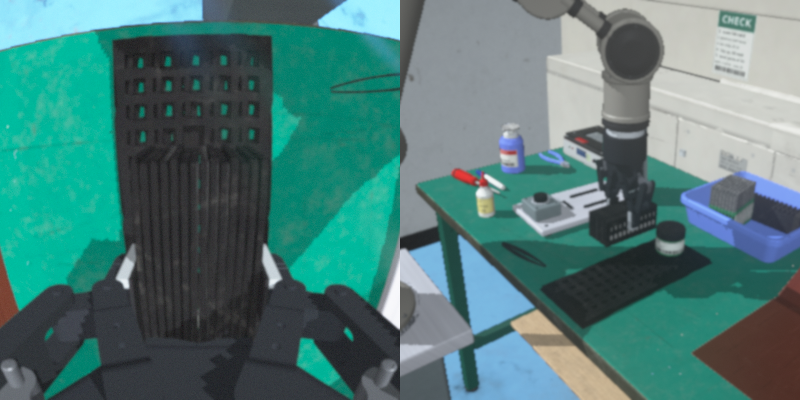

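Pack is aligned over the tray (near edge at crop x 113–271, y 38; pack centre x about 200). I'll lower it: TCP needs to reach about 27.6 mm, i.e. 95 mm down.

```bash
python3 - <<'E'
import json
from h import *
print(np.round(onz(json.load(open("w7.json")),[(233,38),(391,38)],.01,1)*1000,1))
E
python3 -m pendant '{"linear":[[0,0,15],[0,0,35],[0,0,55],[0,0,70],[0,0,80],[0,0,86],[0,0,90],[0,0,91]],"turn":[0,0,0,0,0,0,0,0],"gripper":[44,44,44,44,44,44,44,44]}'
python3 -m pendant '{"linear":[[0,0,0.5],[0,0,1],[0,0,1.5],[0,0,2],[0,0,2.5],[0,0,2.5]],"turn":[0,0,0,0,0,0],"gripper":[44,44,44,44,44,44]}'
```

```text
[[ 292.  -269.    10. ]
 [ 296.7 -138.3   10. ]]
clock: 19.15
ee_pos: [0.4322, -0.2034, 0.0314]
tool_rot: [0.015, 1.0, -0.0, 0.0]
contact_force: [0.7, 0.6, -2.9]
opening: 0.0512
grip_force: 32.4
clock: 19.75
ee_pos: [0.432, -0.2035, 0.0289]
tool_rot: [0.015, 1.0, 0.0, 0.0]
contact_force: [-0.3, 0.3, -2.5]
opening: 0.0517
grip_force: 32.4
```

Near edge mid is (294,-204), as expected. Feel for the last millimetres.

```bash
python3 -m pendant '{"linear":[[0,0,0.4],[0,0,0.8],[0,0,1.2],[0,0,1.2]],"turn":[0,0,0,0],"gripper":[44,44,44,44]}'
python3 -m pendant '{"linear":[[0,0,0.3],[0,0,0.5],[0,0,0.5]],"turn":[0,0,0],"gripper":[44,44,44]}'
```

```text
clock: 20.15
ee_pos: [0.432, -0.2034, 0.0276]
tool_rot: [0.015, 1.0, 0.0, -0.0]
contact_force: [-0.4, -0.0, -2.9]
opening: 0.0517
grip_force: 32.4
clock: 20.45
ee_pos: [0.432, -0.2035, 0.0275]
tool_rot: [0.015, 1.0, -0.0, 0.0]
contact_force: [-1.8, 1.1, 5.2]
opening: 0.0514
grip_force: 33.0
```

Set down (force reversed to +5 N at the expected height). Release gently and withdraw.

```bash
python3 -m pendant '{"linear":[[0,0,-0.4],[0,0,-0.4],[0,0,-0.4],[0,0,-0.4],[0,0,-0.4],[0,0,-0.4],[0,0,-0.4],[0,0,-0.4]],"turn":[0,0,0,0,0,0,0,0],"gripper":[48,52,56,62,70,78,85,85]}'
python3 -m pendant '{"linear":[[0,0,-10],[0,0,-25],[0,0,-50],[0,0,-90],[0,0,-130],[0,0,-150],[0,0,-150],[0,0,-150]],"turn":[0,0,0,0,0,0,0,0],"gripper":[85,85,85,85,85,85,85,85]}'
python3 - <<'E'
from cell import manip,cams
from h import *
cv2.imwrite("pics/w8.png",np.hstack([cams.snapshot("wrist")[:,120:520],cams.snapshot("scene")[:,100:500]])[:,:,::-1])
E
```

```text
clock: 21.25
ee_pos: [0.432, -0.2035, 0.0276]
tool_rot: [0.015, 1.0, -0.0, 0.0]
contact_force: [-0.7, -0.5, 0.1]
opening: 0.085
grip_force: 0.0
clock: 22.05
ee_pos: [0.4318, -0.2033, 0.1779]
tool_rot: [0.015, 1.0, -0.0, 0.0]
contact_force: [0.1, 0.3, -0.3]
opening: 0.0846
grip_force: 0.0
```

View pics/w8.png

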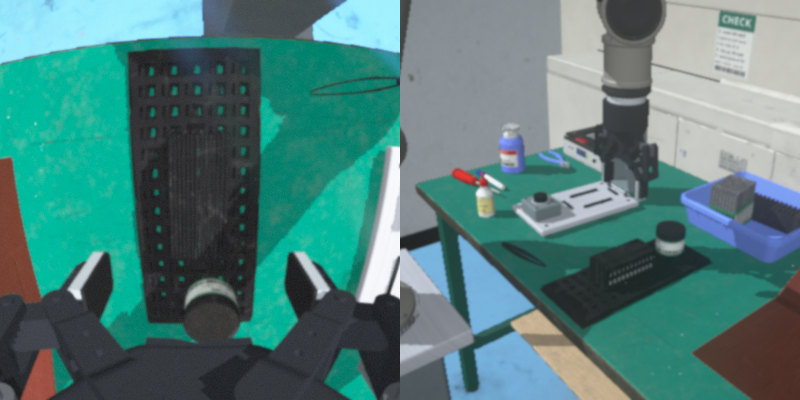

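The pack stands upright, centred and lengthwise on the tray (wrist crop 168–232, 128–258). The jar has not moved (210,308), the hood is open, and the gripper is clear.

```bash
python3 -c "
from cell import manip
print(manip.sign_off())"
```

```text
the job is handed in; nothing more can be done
None
```

I handed the job in at about 22 s: the hood sprang open by itself, and the pack is upright and centred lengthwise on the tray; the jar was not touched and the gripper is clear (no verdict was returned at sign-off).

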